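# Fit pulley and keyed spindle to a banding wheel stand

## Task

Set the blue belt pulley on the narrow shoulder of the grey turntable stand, around the brass hub, and let go of it; then take the spindle from its wooden block by the square grip and push it down through the pulley into the hub, turning it until its red key slips into the hub's keyway. Push on against the spring until the collar lies fully down on the pulley, and finish while still gripping the spindle and holding it pushed down (the spring lifts it if you let go). Leave the paint jars, bottle, brushes and spatula where they are.

Things in the scene. Friction and masses are not known exactly. Their poses are not given: they have to be found in the camera images.
- stand: grey stand of a banding wheel (small turntable), fixed: base disc 120 mm across, 14 mm high; column 67 mm across up to a narrow flat shoulder 75 mm above the table; a brass hub 48 mm across rises from the shoulder to 85 mm. Origin under the base, z up along the hub's bore, x towards the red line on base and column
- stand_seat (a point): point on the stand's axis at shoulder level (75 mm high), where the pulley's underside rests; axes as the stand. The shoulder is a flat ring about 9 mm wide around the brass hub
- stand_face (a point): on the axis, at the brass hub's top face (85 mm high); axes as the stand. Bore 26 mm across, with one keyway 9.5 mm wide, reaching 19.5 mm from the axis; both 50 mm deep, open at the top. The keyway lies anywhere up to 0.5 rad to either side of the red line (x); no reading tells it: look, or turn with the key resting lightly on the face. Key enters within 0.1 rad. The hub slips only above 1 N m
- follower (a joint): sprung steel disc 23 mm across in the bore, pushes the spindle up: 0 at rest with its top 28 mm below the hub's face, grows in m as it is pushed down, stop at 0.016. Resists with 4 N at first, 0.3 N more per mm. Reads 0.012 (7.6 N) with pulley and spindle fully home
- pulley: blue and silver belt pulley, a ring lying flat on the table: 64 mm outside, 52 mm hole, 18 mm high, about 90 g; the silver band between its blue flanges is 61 mm across. Origin at the centre of its underside, z up; its turn does not matter. Slips over the brass hub with 2 mm play all round and rests on the shoulder, its top then 8 mm above the hub's face
- spindle: keyed spindle, 98 mm long, about 250 g, upright in the block, free to turn. Origin: middle of the tip, z up. Steel shaft 24 mm across, lowest 6 mm tapered; collar 62 mm across, 48 to 56 mm above the tip; black square grip 24 x 24 mm, 56 to 98 mm above the tip, flats facing x and y. Red key on the +x side (red mark on top): 6 mm wide, to 17.5 mm from the axis, 20 to 46 mm above the tip
- spindle_collar (a point): centre of the collar's underside, 48 mm above the tip; axes as the spindle. In the hub the key's lower end meets the face when the tip is 20 mm below the face; with the key in the keyway the spindle goes 20 mm further, until the collar lies on the pulley
- block: fixed wooden block 75 x 75 x 30 mm with a hole 26 mm across and 18 mm deep in its top, in which the spindle stands (tip 12 mm above the table); origin under its centre
- spatula: steel-bladed spatula with wooden handle, lying flat, about 170 mm long, axis along x; bystander
- brush: thin paint brush lying flat, 175 mm long; bystander
- jar_yellow: small paint jar with yellow lid, 52 mm across, 55 mm tall, origin under its foot; bystander
- jar_red: small paint jar with red lid, 52 mm across, 55 mm tall, origin under its foot; bystander
- bottle_purple: clear bottle with purple cap, 66 mm across, 190 mm tall, origin under its foot; bystander
- brush_cup: black cup holding brushes, 74 mm across, 175 mm tall with its brushes, origin under its foot; bystander
Not all that is in view belongs to the job. Several things look just like the pulley: the one meant starts nearest to the robot's base. What is shaped like the stand but purple is not meant.

How it is judged (in metres and radians):
On the way, in this order (a step that is already met when the one before it is completed fails the run):
1. the pulley sits flat on the stand's shoulder and is released (horizontal distance between pulley and stand_seat below 0.005 m and z of pulley in the frame of stand_seat between -0.003 and 0.003 m and angle between pulley's own z axis and vertical below 0.06 rad and contact force between the fingers and pulley below 0.1 N), for 0.2 s.
2. the spindle's key has slipped into the keyway (tip more than 26 mm below the hub's face) (horizontal distance between spindle and stand_face below 0.005 m and angle between spindle's own z axis and vertical below 0.08 rad and z of spindle in the frame of stand_face below -0.026 m), for 0.1 s.
At the end, for the whole second after the job is handed in: Pulley flat on the shoulder (3 mm in height, 5 mm off axis); spindle upright in the hub (0.08 rad, 5 mm off axis), collar at most 2.5 mm above the pulley; follower held down over 9 mm; fingers press on the spindle with over 2 N; spindle at rest (horizontal distance between pulley and stand_seat below 0.005 m and z of pulley in the frame of stand_seat between -0.003 and 0.003 m and angle between pulley's own z axis and vertical below 0.06 rad and horizontal distance between spindle and stand_face below 0.005 m and angle between spindle's own z axis and vertical below 0.08 rad and z of spindle_collar in the frame of stand_seat between 0.015 and 0.0205 m and value of joint follower above 0.009 m and contact force between the fingers and spindle above 2 N and linear speed of spindle below 0.02 m/s); the arm keeps its last pose, push and grip.
It fails at once if a jar, the bottle, the brush cup, the brush or the spatula is moved by more than 40 mm (distance of any of spatula, brush, jar_yellow, jar_red, bottle_purple, brush_cup from where it was at the start of the episode above 0.04 m).
It also fails if it takes over 72 s, if anything falls off the work surface, if the arm or the gripper's body presses on something with over 40 N, if the wrist force passes 120 N, or if a joint passes its speed limit or range.

## Robot

A 7-joint arm with a two-finger parallel gripper is mounted at the origin on the work surface. World frame = base frame: x ahead of the robot, y to its left, z up, the work surface at z = 0. Lengths are in m, angles in degrees, forces in N, time in s.
With the tool pointing down it reaches from about 0.425 to 0.925 m from the base axis. Payload 6.8 kg.
Tool frame: the origin (TCP) lies at the very end of the fingers, on their centre line; the grasp point (between the pads) lies 19 mm behind it; z points along the fingers, y is the line along which they close (so a half turn about z gives the same grasp; the last joint's range is limited). The gripper opens to 88 mm and grips with 3 to 60 N. Pads are 20 mm wide; open, the fingers measure 115 mm over their backs; the gripper's body (75 mm by 178 mm) begins 61 mm behind the grasp point.
Start: joints at [-76.839, 27.33, 1.283, 89.118, -0.659, 63.558, -4.761], TCP at [0.224, 0.637, 0.223] pointing down, gripper open.
Joint ranges: [-169.35, 169.35], [-19.33, 120.38], [-80.79, 83.38], [13.8, 139.57], [-78.32, 258.32], [9.67, 109.79], [-169.56, 169.56]. Speed limits (degrees/s): [136.94, 136.94, 180, 180, 180, 180, 180].

## Interface

Orientations are given as [roll, pitch, yaw] about the fixed x, y, z axes, in that order (R = Rz(yaw) Ry(pitch) Rx(roll)).
In Python, from cell import robot gives the robot as it stands.
- The arm moves only by the shell command python3 -m inch 'ROWS' [FORCE]. ROWS is a JSON list of rows, 1 to 5 of them, each an object with the fields finger_gap (the finger opening in m), sx, sy, sz (the shift in mm), twist (a turn about the tool's z in units of 10 degrees); a field left out counts as zero (the opening has to be given); each row is the pose to reach, as a shift and turn from the pose commanded when the command began, along the tool's axes at that moment; what a row does not reach only later rows make up. A row lasts 1/10 s, in which the tool goes at most 0.05 m and 8.59 degrees, less where a joint would pass 70% of its speed; a pose out of reach is approached as far as the arm can. The fingers move at their own pace and stop on an object; FORCE is the grip in N (left out, the last holds). Time passes only in rows, so rows that do not move let the fingers close. It prints the time, the measured TCP pose, the force, the opening and the grip force at its end. Input that does not fit is refused with a message, and nothing moves.
- robot.get_state(): the state, without advancing time (a new reading comes with each control period).
- robot.get_image(name): name is "scene" or "top" or "wrist"; returns the picture (400x640x3 uint8, blue, green, red); there is no depth.
- robot.camera_info(name): a dict with "camera_matrix" (3x3 intrinsics, pixels), "origin" and "attitude" of the camera in the world. Camera axes: x right, y down, z forward; pixel columns grow to the right and rows downward; lengths in m; the calibration is good to about 2 mm. A picture is of the moment at which its call begins: read the wrist's pose just before it. camera_info takes no time and is no camera call; for the wrist camera it gives the pose at the moment of the call.
- robot.hand_in(): hands the job in; it is judged then, once.
Trained networks look in the newest picture that a camera, given by its name, has taken for a name from the list of things; names that differ only in an ending like _2 or _b are one class to them, and where a whole thing is asked for, a point or a joint stands for the part that bears it (a point fixed in the world has none). Each returns a list of dicts, best first, with "p" (0 to 1); they miss things now and then, are a little off and sometimes report something else, mostly with a low value. They report only what shows in the picture. A call takes as long as a camera call. They do not tell look-alikes from the thing itself.
- robot.look_for(camera, target): "centre" ([column, row] in pixels, amid what is visible of it).
- robot.masks_of(camera, target): "pixels" (400x640 bool, what is visible of it) and "centre" ([column, row] in pixels, amid what is visible of it).
- robot.landmark_of(camera, target): "centre" ([column, row] in pixels: a listed point, or the origin of a listed thing).
The state is a dict: "time": time; "qpos": joint angles; "dq": joint speeds; "tau": joint torques, N m; "tcp_pos": TCP position; "tcp_rot": TCP orientation; "ft_force": force on the tool from outside, world axes, zero at the start; "torque": the same for the moment, N m; "gripper_width": finger opening in m; "grip_force": force on a finger pad.
Only numpy, scipy, OpenCV 4.12 (cv2) and the standard library are available. Lean on these libraries where they do the work, as an engineer would, in place of code of your own. Each camera call takes 0.05 s, during which the arm holds its last target. There are 200 camera calls.

## Working session

There is one attempt and no reset: what is moved stays moved. The work goes in short steps, Python scripts to look and compute and a shell command to move; the robot and the scene stay as the last step left them, time stands still between calls to the robot, and variables do not carry over. Pictures are saved under pics/ and viewed, at most 10 in all, crops included, and the job is handed in when it is done.

```bash
ls; mkdir -p pics; cat > h.py <<'E'
import numpy as np, cv2
from scipy.spatial.transform import Rotation as R
from cell import robot
def cam(n):
    i=robot.camera_info(n); K=np.array(i["camera_matrix"]); o=np.array(i["origin"]); a=np.array(i["attitude"])
    A=a if a.shape==(3,3) else R.from_euler('xyz',a,degrees=True).as_matrix()
    return K,o,A
def px2w(n,px,z,c=None):
    K,o,A=c or cam(n); d=A@np.linalg.inv(K)@np.array([px[0],px[1],1.]); return o+d*(z-o[2])/d[2]
def w2px(n,p,c=None):
    K,o,A=c or cam(n); q=K@(A.T@(np.array(p)-o)); return q[:2]/q[2]
E
python3 - <<'E'
from h import *
for n in("top","scene"):
    print(n,robot.camera_info(n)); im=robot.get_image(n); cv2.imwrite(f"pics/{n}0.png",im)
    hs=dict(pulley=.009,stand=.04,stand_face=.085,spindle=.06,block=.03)
    for t in hs:
        for f in ("look_for","landmark_of"):
            for d in getattr(robot,f)(n,t)[:5]: print(n,f,t,round(d["p"],2),np.round(d["centre"]),np.round(px2w(n,d["centre"],{"pulley":0,"stand":0,"stand_face":.085,"spindle":.012,"block":0}[t] if f[0:2]=="la" else hs[t]),3))
print(robot.get_state())
E
```

```text
pics
top {'camera_matrix': array([[469.53583293,   0.        , 328.02171338],
       [  0.        , 469.53583293, 192.5242457 ],
       [  0.        ,   0.        ,   1.        ]]), 'origin': array([0.29514881, 0.00493349, 1.40667619]), 'attitude': array([-168.90983102,    0.43227996,  -90.39001295])}
top look_for pulley 0.7 [331. 173.] [0.631 0.003 0.009]
top look_for pulley 0.61 [187. 240.] [0.43  0.436 0.009]
top landmark_of pulley 0.7 [321. 214.] [0.505 0.036 0.   ]
top landmark_of pulley 0.52 [194. 243.] [0.421 0.416 0.   ]
top landmark_of pulley 0.48 [334. 167.] [ 0.651 -0.005  0.   ]
top look_for stand 0.94 [266. 266.] [0.35  0.193 0.04 ]
top look_for stand 0.85 [243. 211.] [0.51  0.266 0.04 ]
top landmark_of stand 0.78 [266. 268.] [0.343 0.199 0.   ]
top landmark_of stand 0.76 [243. 212.] [0.514 0.271 0.   ]
top look_for stand_face 0.83 [242. 210.] [0.504 0.258 0.085]
top look_for stand_face 0.78 [265. 268.] [0.341 0.189 0.085]
top landmark_of stand_face 0.82 [260. 268.] [0.341 0.203 0.085]
top landmark_of stand_face 0.67 [239. 206.] [0.518 0.267 0.085]
top look_for spindle 0
[... 1700 characters left out ...]
 0.   ]
{'time': 1.1, 'qpos': array([-76.83987671,  27.33027786,   1.28425366,  89.11640868,
        -0.65854988,  63.55831705,  -4.76115343]), 'dq': array([ 0.01309115,  0.01041658,  0.03321385, -0.03291116, -0.07665265,
        0.02015123, -0.01543416]), 'tau': array([-6.10532697e-04, -5.82740128e+01,  1.53331641e+00, -2.72944021e+01,
       -5.43811906e-02,  1.01672913e-02,  9.21470473e-06]), 'tcp_pos': array([0.22370788, 0.63688337, 0.22267264]), 'tcp_rot': array([ 1.79997639e+02, -2.77773738e-04,  1.60644555e+02]), 'ft_force': array([-0.74706782, -0.32431991,  0.02676259]), 'torque': array([-0.01582945, -0.01005149,  0.03888965]), 'grip_force': 0.0, 'gripper_width': 0.08790709908127287}
```

View crop.

```bash
python3 - <<'E'
from h import *
im=cv2.imread("pics/top0.png"); cv2.imwrite("pics/c1.png",cv2.resize(im[130:330,160:460],(800,533),interpolation=cv2.INTER_CUBIC))
im=cv2.imread("pics/scene0.png"); cv2.imwrite("pics/c2.png",cv2.resize(im[120:300,130:490],(800,400),interpolation=cv2.INTER_CUBIC))
E
```

```text
(no output)
```

View pics/c1.png

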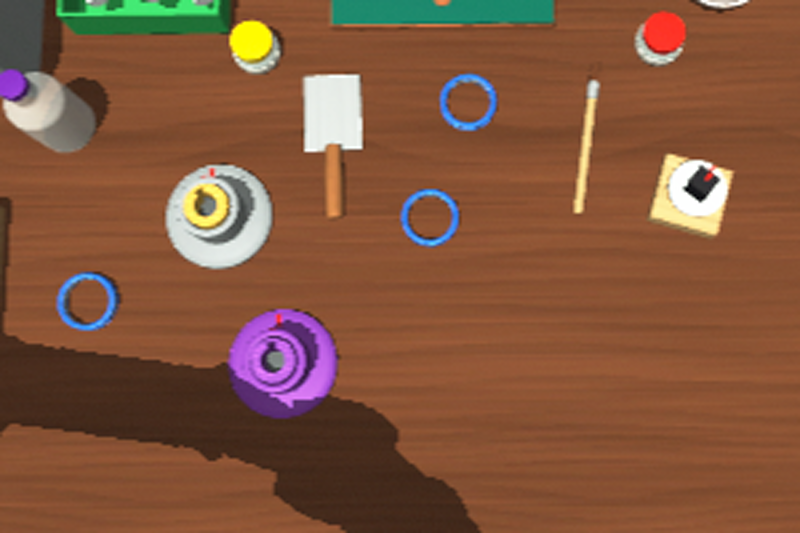

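View pics/c2.png

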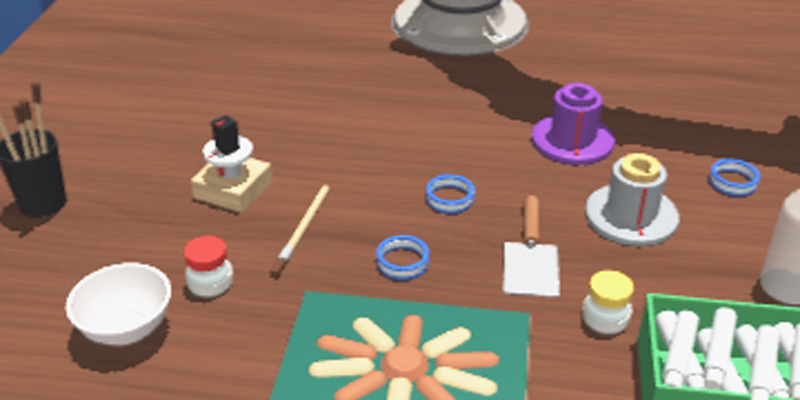

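Pulley look-alikes in the top image are at (321,211), about 0.51 m from the base; (335,168), 0.64 m; and (193,243), 0.60 m. The first is nearest the base, so it is the one meant. The grey stand with the brass hub is at about (237,207), the purple one is the decoy, and the spindle in its block is at about (422,199). Next I'll measure these precisely and check an enlarged crop.

```bash
python3 - <<'E'
from h import *
c=cam("top"); im=cv2.imread("pics/top0.png"); hsv=cv2.cvtColor(im,cv2.COLOR_BGR2HSV)
def blob(m,ctr,r,z,name):
    k=np.zeros(m.shape,np.uint8); cv2.circle(k,ctr,r,255,-1); m=cv2.bitwise_and(m,k)
    pts=cv2.findNonZero(m); hull=cv2.convexHull(pts)[:,0,:].astype(float)
    W=np.array([px2w("top",p,z,c)[:2] for p in hull]); (x,y),rad=cv2.minEnclosingCircle((W*1000).astype(np.float32)); 
    e=cv2.fitEllipse((W*1000).astype(np.float32)) if len(W)>4 else None
    print(name,len(pts),"minc",x,y,rad,"ell",e,"mean",np.mean([px2w("top",p,z,c)[:2] for p in pts[:,0,:]],0))
blue=cv2.inRange(hsv,(98,130,80),(125,255,255))
for n,p in dict(A=(321,211),B=(335,168),C=(193,243)).items(): blob(blue,p,18,.018,n)
br=cv2.inRange(hsv,(20,120,80),(35,255,255)); blob(br,(237,207),16,.085,"hub")
bk=cv2.inRange(hsv,(0,0,0),(180,255,60)); blob(bk,(423,199),11,.110,"grip")
wh=cv2.inRange(hsv,(0,0,130),(180,60,255)); blob(wh,(421,200),14,.068,"collar")
rd=cv2.inRange(hsv,(0,150,120),(6,255,255))|cv2.inRange(hsv,(174,150,120),(180,255,255)); blob(rd,(425,195),8,.110,"mark"); blob(rd,(239,195),8,.07,"line")
t=[cv2.resize(im[y-30:y+30,x-20:x+20],(260,390),interpolation=cv2.INTER_CUBIC) for x,y in((321,211),(237,207),(422,199))]
cv2.imwrite("pics/c3.png",np.hstack(t))
E
```

```text
A 131 minc 511.0997009277344 35.3249397277832 32.06874465942383 ell ((511.0875244140625, 35.35721206665039), (62.17106246948242, 64.1284408569336), 97.54627990722656) mean [0.5100962  0.03533869]
B 133 minc 643.7567138671875 -8.53046703338623 32.82575225830078 ell ((643.7889404296875, -8.730387687683105), (63.348960876464844, 65.32270812988281), 89.93421936035156) mean [ 0.64172536 -0.00775407]
C 143 minc 419.23956298828125 416.2884826660156 32.847530364990234 ell ((419.74285888671875, 416.10064697265625), (63.00294876098633, 64.56261444091797), 146.48135375976562) mean [0.41992284 0.41460642]
hub 186 minc 514.5424194335938 272.5979309082031 24.140243530273438 ell ((514.6163940429688, 272.7149658203125), (47.17690658569336, 48.04837417602539), 132.78013610839844) mean [0.51462043 0.27308835]
grip 70 minc 529.3615112304688 -251.42308044433594 16.62394905090332 ell ((529.776611328125, -252.12933349609375), (23.03490447998047, 40.965858459472656), 46.84959030151367) mean [ 0.52802003 -0.25093691]
collar 276 minc 533.41064453125 -256.2698059082031 32.547462463378906 ell ((532.5349731445312, -256.0429992675781), (62.018096923828125, 64.1894302368164), 12.34751033782959) mean [ 0.53051426 -0.25454281]
mark 7 minc 537.1926879882812 -259.03973388671875 4.077134609222412 ell ((537.193115234375, -259.0393371582031), (4.529879093170166, 8.154776573181152), 44.480430603027344) mean [ 0.53719221 -0.25903888]
line 3 minc 555.0028076171875 271.73809814453125 2.9591381549835205 ell None mean [0.55500237 0.27173811]
```

View pics/c3.png

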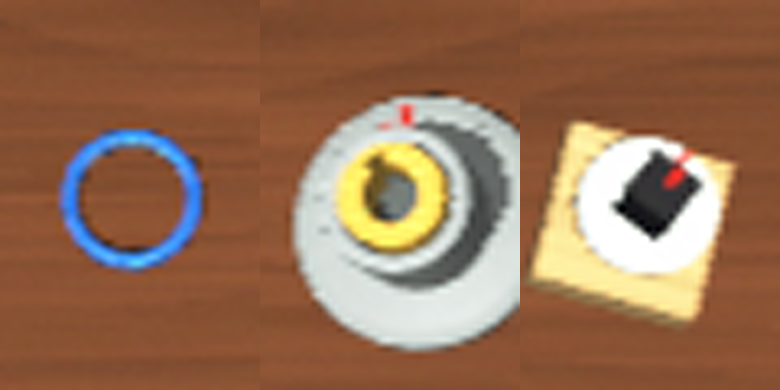

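The crop confirms all three: the blue ring at (321,211) is the nearest, the grey stand has its keyway towards the upper left, and the spindle's red mark points upper right. Moving above the pulley.

Units first: shifts go in mm and turns go in units of 10 degrees. So -0.17 m is -170, -0.136 m is -136.

```bash
python3 -m inch '[{"finger_gap":0.088, "sx":-34, "sy":-34}, {"finger_gap":0.088, "sx":-68, "sy":-68}, {"finger_gap":0.088, "sx":-102, "sy":-102}, {"finger_gap":0.088, "sx":-136, "sy":-136}, {"finger_gap":0.088, "sx":-170, "sy":-170}]' 25
python3 -m inch '[{"finger_gap":0.088, "sx":-34, "sy":-34}, {"finger_gap":0.088, "sx":-68, "sy":-68}, {"finger_gap":0.088, "sx":-102, "sy":-102}, {"finger_gap":0.088, "sx":-136, "sy":-136}, {"finger_gap":0.088, "sx":-170, "sy":-170}]'
python3 -m inch '[{"finger_gap":0.088, "sx":-30, "sy":-30, "sz":10, "twist":0.85}, {"finger_gap":0.088, "sx":-60, "sy":-60, "sz":20, "twist":1.7}, {"finger_gap":0.088, "sx":-90, "sy":-90, "sz":40, "twist":2.55}, {"finger_gap":0.088, "sx":-120, "sy":-123, "sz":60, "twist":3.4}, {"finger_gap":0.088, "sx":-130, "sy":-133, "sz":70, "twist":4.2}]'
python3 -m inch '[{"finger_gap":0.088}, {"finger_gap":0.088}]'
python3 - <<'E'
from h import *
s=robot.get_state(); c=cam("wrist"); print(s["tcp_pos"],s["tcp_rot"],s["qpos"],c[1])
im=robot.get_image("wrist"); cv2.imwrite("pics/w1.png",im)
hsv=cv2.cvtColor(im,cv2.COLOR_BGR2HSV); m=cv2.inRange(hsv,(98,130,80),(125,255,255))
n,l,st,ce=cv2.connectedComponentsWithStats(m)
for i in range(1,n):
    if st[i,4]>300:
        p=cv2.convexHull(cv2.findNonZero((l==i).astype(np.uint8)))[:,0,:]
        W=np.array([px2w("wrist",q,.018,c)[:2]*1000 for q in p]).astype(np.float32)
        print(st[i],cv2.minEnclosingCircle(W),cv2.fitEllipse(W))
E
```

```text
time: 1.6
tcp_pos: [0.3284, 0.4184, 0.2229]
tcp_rot: [180.0, 0.0, 160.6]
ft_force: [1.0, 0.5, -0.1]
gripper_width: 0.0878
grip_force: 0.0
time: 2.1
tcp_pos: [0.4324, 0.2017, 0.2231]
tcp_rot: [179.9, 0.0, 160.7]
ft_force: [1.1, 0.4, -0.2]
gripper_width: 0.088
grip_force: 0.0
time: 2.6
tcp_pos: [0.511, 0.0298, 0.1518]
tcp_rot: [-179.9, 0.1, 118.0]
ft_force: [-0.9, 0.2, -0.2]
gripper_width: 0.0875
grip_force: 0.0
time: 2.8
tcp_pos: [0.5103, 0.0356, 0.1528]
tcp_rot: [-180.0, -0.0, 118.9]
ft_force: [0.2, -0.4, 0.5]
gripper_width: 0.0878
grip_force: 0.0
[0.51025634 0.03560779 0.15280398] [-1.79987464e+02 -2.21200233e-02  1.18873708e+02] [-31.78645251  17.83700128  25.1221407  116.57766881 -10.15659298
  47.65013746  28.02555339] [0.47718678 0.09535012 0.31536646]
[292 161  58  58 595] ((513.0814208984375, 36.092384338378906), 32.3718376159668) ((514.5930786132812, 35.222999572753906), (58.70893096923828, 64.69947052001953), 173.2614288330078)
```

View pics/w1.png

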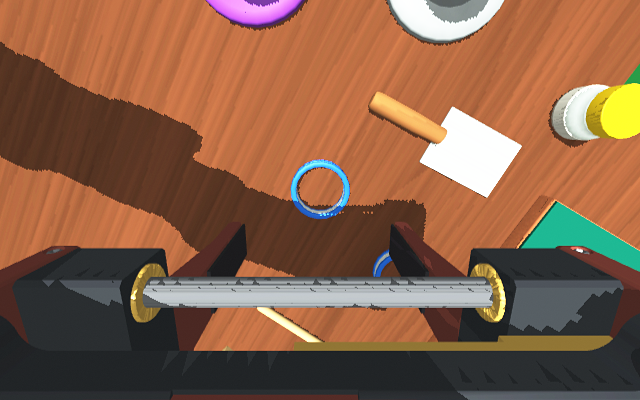

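The target ring is centred at (320,190) between the fingers, with the spatula well clear at (440,130). Descending to grip it.

```bash
python3 -m inch '[{"finger_gap":0.088, "sx":-0.7, "sy":1.5, "sz":45}, {"finger_gap":0.088, "sx":-0.7, "sy":1.5, "sz":90}, {"finger_gap":0.088, "sx":-0.7, "sy":1.5, "sz":125}, {"finger_gap":0.088, "sx":-0.7, "sy":1.5, "sz":143}, {"finger_gap":0.088, "sx":-0.7, "sy":1.5, "sz":148.5}]' 25
python3 -m inch '[{"finger_gap":0.088}, {"finger_gap":0.06}, {"finger_gap":0.05}, {"finger_gap":0.05}, {"finger_gap":0.05}]'
python3 -m inch '[{"finger_gap":0.05}, {"finger_gap":0.05}, {"finger_gap":0.05}]'
```

```text
time: 3.35
tcp_pos: [0.5108, 0.0369, 0.0029]
tcp_rot: [-179.9, -0.1, 118.9]
ft_force: [0.5, 0.1, -0.3]
gripper_width: 0.0876
grip_force: 0.0
time: 3.85
tcp_pos: [0.5128, 0.0353, 0.005]
tcp_rot: [179.9, 0.0, 118.7]
ft_force: [-0.8, 0.5, 7.0]
gripper_width: 0.063
grip_force: 25.0
time: 4.15
tcp_pos: [0.5128, 0.0353, 0.005]
tcp_rot: [179.9, 0.0, 118.7]
ft_force: [-1.4, 2.3, 7.8]
gripper_width: 0.0634
grip_force: 25.0
```

In the tool's units: -0.125 m is -125, -0.14 m is -140.

```bash
python3 -m inch '[{"finger_gap":0.05, "sz":-20}, {"finger_gap":0.05, "sz":-50}, {"finger_gap":0.05, "sz":-90}, {"finger_gap":0.05, "sx":20, "sy":10, "sz":-125}, {"finger_gap":0.05, "sx":55, "sy":30, "sz":-140}]'
python3 -m inch '[{"finger_gap":0.05, "sx":40, "sy":22}, {"finger_gap":0.05, "sx":80, "sy":45}, {"finger_gap":0.05, "sx":115, "sy":65}, {"finger_gap":0.05, "sx":140, "sy":80}, {"finger_gap":0.05, "sx":152, "sy":85.5}]'
python3 -m inch '[{"finger_gap":0.05}, {"finger_gap":0.05}]'
python3 - <<'E'
from h import *
s=robot.get_state(); c=cam("wrist"); print(s["tcp_pos"],s["tcp_rot"],s["ft_force"],s["qpos"])
im=robot.get_image("wrist"); cv2.imwrite("pics/w2.png",im)
z=s["tcp_pos"][2]-.005+.018
hsv=cv2.cvtColor(im,cv2.COLOR_BGR2HSV)
for nm,m,zz in(("blue",cv2.inRange(hsv,(98,130,60),(125,255,255)),z),("brass",cv2.inRange(hsv,(20,120,60),(35,255,255)),.085)):
  n,l,st,ce=cv2.connectedComponentsWithStats(m)
  for i in range(1,n):
    if st[i,4]>150:
        p=cv2.convexHull(cv2.findNonZero((l==i).astype(np.uint8)))[:,0,:]
        W=np.array([px2w("wrist",q,zz,c)[:2]*1000 for q in p]).astype(np.float32)
        print(nm,st[i],cv2.minEnclosingCircle(W),cv2.fitEllipse(W))
E
```

```text
time: 4.65
tcp_pos: [0.5134, 0.0952, 0.1475]
tcp_rot: [179.8, 0.1, 118.3]
ft_force: [0.4, 0.7, -0.9]
gripper_width: 0.0633
grip_force: 25.0
time: 5.15
tcp_pos: [0.5134, 0.2754, 0.1439]
tcp_rot: [180.0, -0.0, 118.9]
ft_force: [-0.2, -0.0, -0.7]
gripper_width: 0.0626
grip_force: 25.0
time: 5.35
tcp_pos: [0.5142, 0.2699, 0.144]
tcp_rot: [-179.9, 0.1, 118.5]
ft_force: [-0.2, -0.2, -1.9]
gripper_width: 0.0631
grip_force: 25.0
[0.51420575 0.26986123 0.14399682] [-1.79942825e+02  5.65753407e-02  1.18547986e+02] [-0.15927796 -0.15191599 -1.87288355] [-51.09567513  24.66582774  22.28209153 107.75915555 -11.86875879
  49.88966149   5.59688118]
blue [272   0  70  44 380] ((451.85833740234375, 373.1579895019531), 16.10655403137207) ((451.08642578125, 374.0174865722656), (31.84954261779785, 33.45669937133789), 35.84571838378906)
blue [ 262  188  111   89 2754] ((512.7903442382812, 271.754638671875), 32.632076263427734) ((513.3977661132812, 270.6548767089844), (62.4212760925293, 67.77853393554688), 27.17816734313965)
brass [299 175  52  22 345] ((511.5491638183594, 285.939453125), 20.7021369934082
[... 178 characters left out ...]
.272825241088867) ((520.655029296875, 264.94744873046875), (25.46747398376465, 44.61428451538086), 109.96334075927734)
brass [181 263  27  60 723] ((454.67962646484375, 149.93032836914062), 30.747539520263672) ((455.46002197265625, 150.2959442138672), (22.32561683654785, 61.97616195678711), 14.08543872833252)
brass [428 263  26  60 712] ((645.9439697265625, 253.85421752929688), 30.469371795654297) ((645.5414428710938, 254.22079467773438), (21.896278381347656, 61.925662994384766), 42.93327331542969)
brass [ 239  335  335   16 3508] ((651.4635620117188, 189.2587127685547), 155.53883361816406) ((652.530029296875, 195.46583557128906), (24.018739700317383, 333.62432861328125), 119.24213409423828)
```

View pics/w2.png

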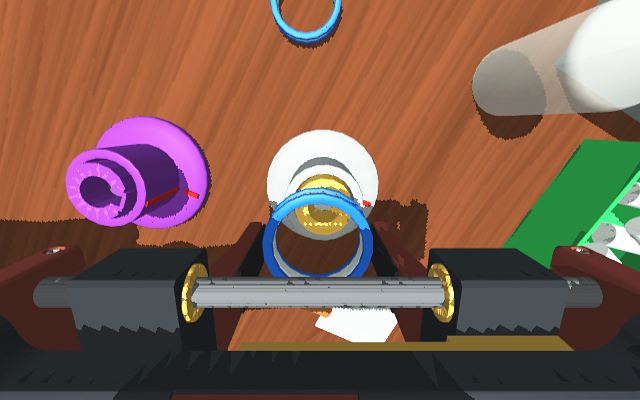

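The pulley is held level with its top at about (317,232); the brass hub shows behind it at (325,200). Now fitting the hub circle.

```bash
python3 - <<'E'
from h import *
from scipy.optimize import least_squares
c=cam("wrist"); im=cv2.imread("pics/w2.png"); hsv=cv2.cvtColor(im,cv2.COLOR_BGR2HSV)
m=cv2.inRange(hsv,(20,120,60),(35,255,255)); m[:170]=0; m[240:]=0; m[:,:290]=0; m[:,360:]=0
p=cv2.convexHull(cv2.findNonZero(m))[:,0,:]; W=np.array([px2w("wrist",q,.085,c)[:2]*1000 for q in p])
# top rim arc only: camera side wall (lower px) is hidden by pulley; use upper hull
u=W[p[:,1]<200]
f=least_squares(lambda v:np.hypot(*(u-v).T)-24,[514,272],loss="soft_l1"); print("hub",f.x,np.round(f.fun,1))
b=cv2.inRange(hsv,(98,130,60),(125,255,255)); b[:180]=0
p=cv2.convexHull(cv2.findNonZero(b))[:,0,:]
for z in(.157,.139):
    W=np.array([px2w("wrist",q,z,c)[:2]*1000 for q in p]); u=W[p[:,1]<235] if z>.15 else W[p[:,1]>250]
    f=least_squares(lambda v:np.hypot(*(u-v).T)-32,[514,271],loss="soft_l1"); print("pul",z,f.x,np.round(f.fun,1))
E
```

```text
hub [515.32124901 275.92381181] [-1.3 -0.6 -0.2 -0.2  0.   0.   0.   0.1  0.2  0.2  0.5  0.4 -1. ]
pul 0.157 [512.92022708 271.30867409] [-1.1 -1.1 -1.3 -0.5 -0.1  0.1  0.4  0.4  0.5  0.5  0.5  0.2  0.1 -0.8
 -1.3 -1.  -0.7]
pul 0.139 [521.29512575 256.16928312] [ 3.   1.2  0.7 -0.4 -0.5  0.4  2.4  3. ]
```

In the tool's units: -0.07 m is -70, -0.04 m is -40.

```bash
python3 -m inch '[{"finger_gap":0.05, "sx":-40}, {"finger_gap":0.05, "sx":-70}, {"finger_gap":0.05, "sx":-70}, {"finger_gap":0.05, "sx":-70}]'
python3 - <<'E'
from h import *
from scipy.optimize import least_squares
s=robot.get_state(); c=cam("wrist"); print(s["tcp_pos"],s["tcp_rot"],c[1])
im=robot.get_image("wrist"); u,v=w2px("wrist",[.515,.2735,.085],c).astype(int); print(u,v)
hsv=cv2.cvtColor(im,cv2.COLOR_BGR2HSV); m=cv2.inRange(hsv,(18,110,60),(36,255,255))
k=np.zeros_like(m); cv2.circle(k,(u,v),55,255,-1); m&=k
p=cv2.convexHull(cv2.findNonZero(m))[:,0,:]; W=np.array([px2w("wrist",q,.085,c)[:2]*1000 for q in p])
f=least_squares(lambda v:np.hypot(*(W-v).T)-24,[514,272],loss="soft_l1"); print("hub",f.x,np.round(f.fun,1))
b=cv2.inRange(hsv,(98,130,60),(125,255,255)); b[:180]=0; p=cv2.findNonZero(b); print("blue",p[:,0].min(0),p[:,0].max(0))
for d in robot.landmark_of("wrist","stand_face"): print(d["p"],px2w("wrist",d["centre"],.085,c))
# rectified top view of the hub face: up=+x, left=+y, 0.1 mm... 5 px/mm
N=400; S=np.float32([[0,0],[N,0],[N,N],[0,N]]); ctr=f.x/1000; h=.04
D=np.float32([w2px("wrist",[ctr[0]+a*h,ctr[1]+bb*h,.085],c) for a,bb in((1,1),(1,-1),(-1,-1),(-1,1))])
r=cv2.warpPerspective(im,cv2.getPerspectiveTransform(D,S),(N,N),flags=cv2.INTER_CUBIC)
cv2.imwrite("pics/w3.png",np.hstack([r,cv2.resize(im[max(0,v-100):v+100,u-100:u+100],(400,400))]))
E
```

```text
time: 5.8
tcp_pos: [0.5481, 0.2079, 0.1443]
tcp_rot: [-180.0, 0.0, 118.4]
ft_force: [-0.5, 0.9, -0.9]
gripper_width: 0.063
grip_force: 25.0
[0.54805316 0.2078505  0.14428236] [-1.79982183e+02  1.62799163e-02  1.18379157e+02] [0.5154741  0.26797238 0.30681613]
320 115
hub [516.83837516 274.20236903] [-0.8 -0.7 -0.4 -0.1 -0.1 -0.3  0.  -0.1 -0.5 -0.3 -0.2 -0.4 -0.6 -0.3
 -0.6 -0.5 -0.6 -0.1  0.1 -0.2 -0.2 -0.2 -0.2 -0.1 -0.2 -0.3 -0.2 -0.2
 -0.3]
blue [262 187] [372 276]
0.94 [0.51609036 0.27305448 0.085     ]
0.75 [0.35074195 0.1993714  0.085     ]
```

View pics/w3.png

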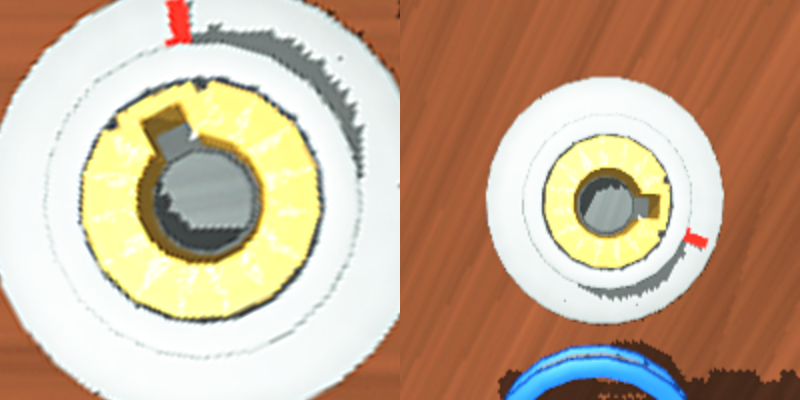

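In the rectified view the keyway's end is at (163,114) against a hub centre of (200,200), so the keyway is at about +23.3°. The red line is at (178,40), about +7.8°, which leaves the keyway within its allowed 0.5 rad. Next I'll get the pulley's in-hand offset from its unobstructed edges.

```bash
python3 - <<'E'
from h import *
from scipy.optimize import least_squares
s=robot.get_state(); c=cam("wrist"); t=np.array(s["tcp_pos"]); Rt=R.from_euler('xyz',s["tcp_rot"],degrees=True).as_matrix()
im=cv2.imread("pics/w2.png"); hsv=cv2.cvtColor(im,cv2.COLOR_BGR2HSV); b=cv2.inRange(hsv,(98,130,40),(125,255,255)); b[:180]=0
inn=[];out=[]
for u in range(285,352,3):
    r=np.flatnonzero(b[:,u]); g=np.flatnonzero(np.diff(r)>6)
    if len(g): inn.append((u,r[g[0]]+.5))
for u in range(275,362,3):
    r=np.flatnonzero(b[:,u]); out.append((u,r[-1]+.5))
tl=lambda P:np.array([(Rt.T@(px2w("wrist",q,t[2]+.013,c)-t))[:2]*1000 for q in P])
I=tl(inn);O=tl(out); print(inn[::4],out[::5])
fi=least_squares(lambda v:np.hypot(*(I-v).T)-26,[0,0],loss="soft_l1"); fo=least_squares(lambda v:np.hypot(*(O-v).T)-32,[0,0],loss="soft_l1")
print("tool-frame offset in",fi.x,np.round(fi.fun,1),"out",fo.x,np.round(fo.fun,1))
for p in ([516.84,274.2],[515.7,273.4]): print((Rt.T@(np.r_[np.array(p)/1000,t[2]]-t))*1000)
E
```

```text
[(285, np.float64(216.5)), (297, np.float64(207.5)), (309, np.float64(204.5)), (321, np.float64(203.5)), (333, np.float64(205.5)), (345, np.float64(211.5))] [(275, np.float64(276.5)), (290, np.float64(267.5)), (305, np.float64(274.5)), (320, np.float64(276.5)), (335, np.float64(272.5)), (350, np.float64(276.5))]
tool-frame offset in [-0.01585257 -0.13138778] [-0.2 -0.  -0.1 -0.   0.2  0.1  0.1  0.2 -0.2  0.1 -0.  -0.1  0.   0.2
 -0.1 -0.3  0.2  0.2 -0.1 -0.3  0.1  0.2 -0.3] out [13.41665716  0.23406904] [ 8.6  7.5  6.5  5.5  4.6 -1.3 -1.1 -1.3 -0.7 -0.7 -0.6 -0.3  0.  -0.1
 -0.2 -0.2 -0.1  0.1 -0.3 -0.5 -1.2 -1.3 -1.7 -2.1  3.9  4.8  5.7  6.6
  7.7]
[7.05416412e+01 3.84044686e+00 3.86728772e-02]
[7.03854958e+01 2.45653267e+00 3.90370418e-02]
```

```bash
python3 -m inch '[{"finger_gap":0.05, "sx":40, "sy":2}, {"finger_gap":0.05, "sx":66, "sy":3.3, "sz":10}, {"finger_gap":0.05, "sx":70.4, "sy":3.3, "sz":30}, {"finger_gap":0.05, "sx":70.4, "sy":3.3, "sz":45}, {"finger_gap":0.05, "sx":70.4, "sy":3.3, "sz":45}]'
python3 -m inch '[{"finger_gap":0.05}, {"finger_gap":0.05, "sz":3}, {"finger_gap":0.05, "sz":6}, {"finger_gap":0.05, "sz":9}, {"finger_gap":0.05, "sz":11}]'
python3 -m inch '[{"finger_gap":0.05, "sz":1}, {"finger_gap":0.05, "sz":1}]'
```

```text
time: 6.4
tcp_pos: [0.5151, 0.2732, 0.097]
tcp_rot: [-179.8, 0.0, 118.7]
ft_force: [0.5, -0.5, -1.4]
gripper_width: 0.0633
grip_force: 25.0
time: 6.9
tcp_pos: [0.5169, 0.2737, 0.088]
tcp_rot: [180.0, -0.0, 118.6]
ft_force: [0.7, -0.7, -0.8]
gripper_width: 0.063
grip_force: 25.0
time: 7.1
tcp_pos: [0.5168, 0.2738, 0.087]
tcp_rot: [-180.0, -0.0, 118.6]
ft_force: [-0.1, -0.4, -1.0]
gripper_width: 0.0633
grip_force: 25.0
```

In the tool's units: 0.0055 m is 5.5, 0.004 m is 4.

```bash
python3 -m inch '[{"finger_gap":0.05, "sz":2}, {"finger_gap":0.05, "sz":4}, {"finger_gap":0.05, "sz":5.5}, {"finger_gap":0.05, "sz":5.5}]'
python3 -m inch '[{"finger_gap":0.05, "sz":1}, {"finger_gap":0.05, "sz":2}, {"finger_gap":0.05, "sz":2}]'
```

```text
time: 7.5
tcp_pos: [0.5167, 0.2738, 0.0814]
tcp_rot: [-180.0, 0.0, 118.6]
ft_force: [0.3, 0.3, -0.9]
gripper_width: 0.0629
grip_force: 25.0
time: 7.8
tcp_pos: [0.5169, 0.2739, 0.0801]
tcp_rot: [180.0, -0.0, 118.6]
ft_force: [-2.3, -0.4, 4.4]
gripper_width: 0.063
grip_force: 25.0
```

Contact came at the expected height, so the pulley is on the shoulder. Releasing, then backing off to check.

```bash
python3 -m inch '[{"finger_gap":0.08}, {"finger_gap":0.088}, {"finger_gap":0.088}, {"finger_gap":0.088, "sz":-10}, {"finger_gap":0.088, "sz":-30}]'
python3 -m inch '[{"finger_gap":0.088, "sz":-30}, {"finger_gap":0.088, "sx":-20, "sz":-50}, {"finger_gap":0.088, "sx":-60, "sz":-60}, {"finger_gap":0.088, "sx":-70, "sz":-60}, {"finger_gap":0.088, "sx":-70, "sz":-60}]'
python3 - <<'E'
from h import *
from scipy.optimize import least_squares
s=robot.get_state(); c=cam("wrist"); print(s["tcp_pos"],s["tcp_rot"],s["ft_force"])
im=robot.get_image("wrist"); hsv=cv2.cvtColor(im,cv2.COLOR_BGR2HSV)
N=400;h=.04;ctr=(.5168,.2738); 
for nm,m,z,r in(("blue",cv2.inRange(hsv,(98,130,60),(125,255,255)),.093,32),("brass",cv2.inRange(hsv,(18,110,60),(36,255,255)),.085,24)):
    k=np.zeros_like(m); cv2.circle(k,tuple(int(x) for x in w2px("wrist",[*ctr,z],c)),75,255,-1); m&=k
    p=cv2.convexHull(cv2.findNonZero(m))[:,0,:]; W=np.array([px2w("wrist",q,z,c)[:2]*1000 for q in p])
    f=least_squares(lambda v:np.hypot(*(W-v).T)-r,[514,272],loss="soft_l1"); print(nm,f.x,np.round(f.fun[::3],1))
S=np.float32([[0,0],[N,0],[N,N],[0,N]])
D=np.float32([w2px("wrist",[ctr[0]+a*h,ctr[1]+b*h,.085],c) for a,b in((1,1),(1,-1),(-1,-1),(-1,1))])
cv2.imwrite("pics/w4.png",cv2.warpPerspective(im,cv2.getPerspectiveTransform(D,S),(N,N),flags=cv2.INTER_CUBIC))
E
```

```text
time: 8.3
tcp_pos: [0.516, 0.2734, 0.1092]
tcp_rot: [-179.8, 0.0, 118.6]
ft_force: [1.7, 0.2, 0.2]
gripper_width: 0.0877
grip_force: 0.0
time: 8.8
tcp_pos: [0.5515, 0.2103, 0.1705]
tcp_rot: [179.9, 0.0, 118.4]
ft_force: [-0.1, -0.1, 0.3]
gripper_width: 0.0876
grip_force: 0.0
[0.5514881  0.21029151 0.17046638] [1.79935913e+02 3.71150291e-02 1.18400454e+02] [-0.13224293 -0.08022857  0.3298689 ]
blue [516.74658637 273.68079607] [-0.9 -0.7 -0.4 -0.4 -0.7 -0.6 -0.5 -0.6 -0.7 -0.5 -0.7 -0.7]
brass [516.75252077 274.28944793] [-0.8 -0.1  0.1 -0.2 -0.4 -0.3  0.  -0.  -0.1 -0.1 -0.2]
```

View pics/w4.png

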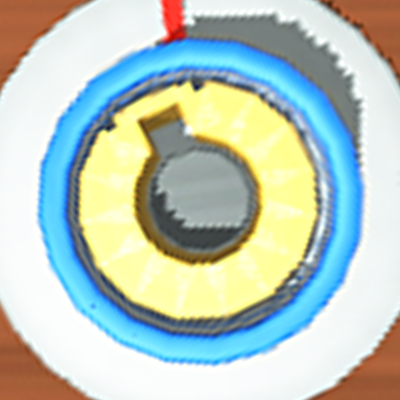

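The pulley sits concentric on the shoulder around the hub; the rectified view shows an even gap all round, and the keyway at (163,115) is unchanged. On to the spindle.

In the tool's units: -0.08 m is -80, -0.203 m is -203.

```bash
python3 -m inch '[{"finger_gap":0.088, "sx":-40, "sy":-29, "sz":-30}, {"finger_gap":0.088, "sx":-80, "sy":-58, "sz":-50}, {"finger_gap":0.088, "sx":-120, "sy":-87, "sz":-50}, {"finger_gap":0.088, "sx":-160, "sy":-116, "sz":-50}, {"finger_gap":0.088, "sx":-203, "sy":-147, "sz":-50}]'
python3 -m inch '[{"finger_gap":0.088, "sx":-40, "sy":-29, "twist":0.85}, {"finger_gap":0.088, "sx":-80, "sy":-58, "twist":1.7}, {"finger_gap":0.088, "sx":-120, "sy":-87, "twist":2.55}, {"finger_gap":0.088, "sx":-160, "sy":-116, "twist":3.4}, {"finger_gap":0.088, "sx":-203, "sy":-147, "twist":4.2}]'
python3 -m inch '[{"finger_gap":0.088, "sx":-4, "sy":-4, "twist":0.85}, {"finger_gap":0.088, "sx":-8, "sy":-8, "twist":1.7}, {"finger_gap":0.088, "sx":-12, "sy":-12, "twist":2.55}, {"finger_gap":0.088, "sx":-13, "sy":-13, "twist":3.14}, {"finger_gap":0.088, "sx":-13, "sy":-13, "twist":3.14}]'
python3 - <<'E'
from h import *
s=robot.get_state(); c=cam("wrist"); print(s["tcp_pos"],s["tcp_rot"],s["qpos"],c[1])
im=robot.get_image("wrist"); cv2.imwrite("pics/w5.png",im)
for d in robot.landmark_of("wrist","spindle_collar")[:2]: print("collar",d["p"],px2w("wrist",d["centre"],.060,c))
N=400;h=.05;ctr=(.534,-.255);S=np.float32([[0,0],[N,0],[N,N],[0,N]])
D=np.float32([w2px("wrist",[ctr[0]+a*h,ctr[1]+b*h,.110],c) for a,b in((1,1),(1,-1),(-1,-1),(-1,1))])
r=cv2.warpPerspective(im,cv2.getPerspectiveTransform(D,S),(N,N),flags=cv2.INTER_CUBIC)
cv2.imwrite("pics/w5r.png",np.hstack([r,cv2.resize(im,(640,400))[:, :400]])); np.save("c5.npy",np.array(c,dtype=object),allow_pickle=True)
E
```

```text
time: 9.35
tcp_pos: [0.5195, -0.0238, 0.2195]
tcp_rot: [180.0, -0.1, 118.8]
ft_force: [1.0, -0.5, 0.2]
gripper_width: 0.0876
grip_force: 0.0
time: 9.85
tcp_pos: [0.4892, -0.2692, 0.2191]
tcp_rot: [-180.0, -0.1, 76.5]
ft_force: [0.9, 0.2, -0.6]
gripper_width: 0.0879
grip_force: 0.0
time: 10.35
tcp_pos: [0.4737, -0.2776, 0.2189]
tcp_rot: [-179.9, 0.0, 45.3]
ft_force: [1.0, -0.2, 0.6]
gripper_width: 0.0876
grip_force: 0.0
[ 0.47367876 -0.27764612  0.21886464] [-1.79908597e+02  2.74857733e-02  4.53194634e+01] [-16.29660815  21.49672597  51.52963216 109.10275613 -19.59491819
  58.76526092  -0.98722271] [ 0.52189766 -0.22926149  0.38136522]
collar 0.82 [ 0.53323209 -0.25485662  0.06      ]Traceback (most recent call last):
  File "<stdin>", line 8, in <module>
ValueError: could not broadcast input array from shape (3,3) into shape (3,)
```

View pics/w5r.png

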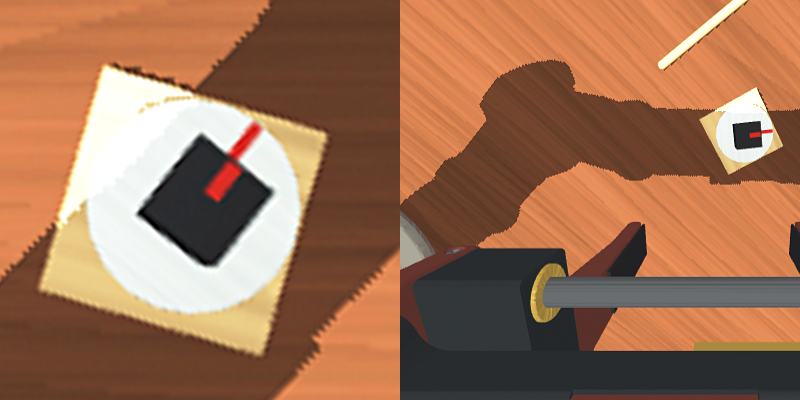

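The grip's square is centred at (205,201) in the rectified view, about (0.5338, -0.2564). Its flats and the red mark put the spindle's yaw at about -38.6°. Aligning and descending.

In the tool's units: 0.0574 m is 57.4, 0.0278 m is 27.8, -6.1 degrees is -0.61.

```bash
python3 -m inch '[{"finger_gap":0.088, "sx":40, "sy":19.5, "twist":-0.3}, {"finger_gap":0.088, "sx":57.4, "sy":27.8, "sz":20, "twist":-0.61}, {"finger_gap":0.088, "sx":57.4, "sy":27.8, "sz":60, "twist":-0.61}, {"finger_gap":0.088, "sx":57.4, "sy":27.8, "sz":95, "twist":-0.61}, {"finger_gap":0.088, "sx":57.4, "sy":27.8, "sz":95, "twist":-0.61}]'
python3 -m inch '[{"finger_gap":0.088, "sz":25}, {"finger_gap":0.088, "sz":45}, {"finger_gap":0.088, "sz":50}, {"finger_gap":0.088, "sz":50}]'
```

```text
time: 10.95
tcp_pos: [0.5311, -0.2556, 0.1203]
tcp_rot: [-179.5, 0.1, 51.6]
ft_force: [0.0, 0.6, 0.1]
gripper_width: 0.0878
grip_force: 0.0
time: 11.35
tcp_pos: [0.5338, -0.2582, 0.0754]
tcp_rot: [180.0, -0.0, 51.4]
ft_force: [-0.2, 0.4, -0.7]
gripper_width: 0.0879
grip_force: 0.0
```

In the tool's units: 0.0014 m is 1.4, -0.0011 m is -1.1.

```bash
python3 -m inch '[{"finger_gap":0.088, "sx":1.4, "sy":-1.1}, {"finger_gap":0.06, "sx":1.4, "sy":-1.1}, {"finger_gap":0.02, "sx":1.4, "sy":-1.1}, {"finger_gap":0.015, "sx":1.4, "sy":-1.1}, {"finger_gap":0.015, "sx":1.4, "sy":-1.1}]' 45
python3 -m inch '[{"finger_gap":0.015}, {"finger_gap":0.015}, {"finger_gap":0.015}, {"finger_gap":0.015}]' 45
```

```text
time: 11.85
tcp_pos: [0.5336, -0.2565, 0.0749]
tcp_rot: [180.0, -0.0, 51.3]
ft_force: [0.0, -0.6, -0.2]
gripper_width: 0.0592
grip_force: 0.0
time: 12.25
tcp_pos: [0.5334, -0.2565, 0.0746]
tcp_rot: [-180.0, 0.0, 51.3]
ft_force: [0.1, -0.5, -0.5]
gripper_width: 0.0272
grip_force: 0.0
```

In the tool's units: -0.13 m is -130, -0.1 m is -100.

```bash
python3 -m inch '[{"finger_gap":0.015}, {"finger_gap":0.015}, {"finger_gap":0.015}, {"finger_gap":0.015}]' 45
python3 -m inch '[{"finger_gap":0.015, "sz":-10}, {"finger_gap":0.015, "sz":-30}, {"finger_gap":0.015, "sz":-60}, {"finger_gap":0.015, "sz":-100}, {"finger_gap":0.015, "sz":-130}]'
python3 -m inch '[{"finger_gap":0.015}, {"finger_gap":0.015}]'
```

```text
time: 12.65
tcp_pos: [0.5334, -0.2565, 0.0746]
tcp_rot: [-180.0, 0.0, 51.3]
ft_force: [0.7, -1.6, -0.8]
gripper_width: 0.0238
grip_force: 45.0
time: 13.15
tcp_pos: [0.533, -0.2567, 0.2069]
tcp_rot: [180.0, -0.0, 51.3]
ft_force: [0.2, -0.7, -2.4]
gripper_width: 0.0236
grip_force: 45.0
time: 13.35
tcp_pos: [0.5331, -0.256, 0.2046]
tcp_rot: [-180.0, -0.0, 51.4]
ft_force: [-0.6, -0.5, -3.3]
gripper_width: 0.0239
grip_force: 45.0
```

Units first: shifts go in mm and turns go in units of 10 degrees. So 0.19 m is 190, -0.1615 m is -161.5.

```bash
python3 -m inch '[{"finger_gap":0.015, "sx":36, "sy":-30}, {"finger_gap":0.015, "sx":74, "sy":-62}, {"finger_gap":0.015, "sx":112, "sy":-95}, {"finger_gap":0.015, "sx":150, "sy":-128}, {"finger_gap":0.015, "sx":190, "sy":-161.5}]'
python3 -m inch '[{"finger_gap":0.015, "sx":38, "sy":-32, "twist":-0.84}, {"finger_gap":0.015, "sx":76, "sy":-64, "twist":-1.68}, {"finger_gap":0.015, "sx":114, "sy":-96, "twist":-2.52}, {"finger_gap":0.015, "sx":152, "sy":-129, "twist":-3.36}, {"finger_gap":0.015, "sx":190, "sy":-161.5, "twist":-4.2}]'
python3 -m inch '[{"finger_gap":0.015, "sx":15, "twist":-0.84}, {"finger_gap":0.015, "sx":27, "sy":0.9, "twist":-1.6}, {"finger_gap":0.015, "sx":31.5, "sy":0.9, "twist":-2}, {"finger_gap":0.015, "sx":31.5, "sy":0.9, "twist":-2}, {"finger_gap":0.015, "sx":31.5, "sy":0.9, "twist":-2}]'
python3 - <<'E'
from h import *
from scipy.optimize import least_squares
s=robot.get_state(); c=cam("wrist"); t=np.array(s["tcp_pos"]); Rt=R.from_euler('xyz',s["tcp_rot"],degrees=True).as_matrix(); print(t,s["tcp_rot"],s["qpos"],s["ft_force"])
im=robot.get_image("wrist"); hsv=cv2.cvtColor(im,cv2.COLOR_BGR2HSV); cv2.imwrite("pics/w6.png",im)
u,v=[int(x) for x in w2px("wrist",t+[0,0,-.007],c)]; print(u,v)
print("hub rel tool",Rt.T@(np.array([.5168,.2741,t[2]])-t))
E
```

```text
time: 13.85
tcp_pos: [0.524, -0.008, 0.2028]
tcp_rot: [-179.9, 0.1, 51.3]
ft_force: [0.7, -0.1, -3.2]
gripper_width: 0.0237
grip_force: 45.0
time: 14.35
tcp_pos: [0.5166, 0.2404, 0.2026]
tcp_rot: [-179.8, 0.1, 93.7]
ft_force: [1.5, -0.4, -3.0]
gripper_width: 0.0237
grip_force: 45.0
time: 14.85
tcp_pos: [0.5168, 0.2695, 0.2032]
tcp_rot: [-179.8, 0.0, 113.2]
ft_force: [-0.3, 0.4, -2.7]
gripper_width: 0.0236
grip_force: 45.0
[0.51680106 0.26945821 0.2031607 ] [-1.79832182e+02  4.17490368e-02  1.13208564e+02] [-56.89646043  21.64565326  29.93843578 104.71248565 -12.63077375
  57.12673952   1.43942439] [-0.29621054  0.38299022 -2.66191378]
317 234
hub rel tool [ 4.26658034e-03  1.82824266e-03 -8.46380157e-06]
```

View pics/w6.png

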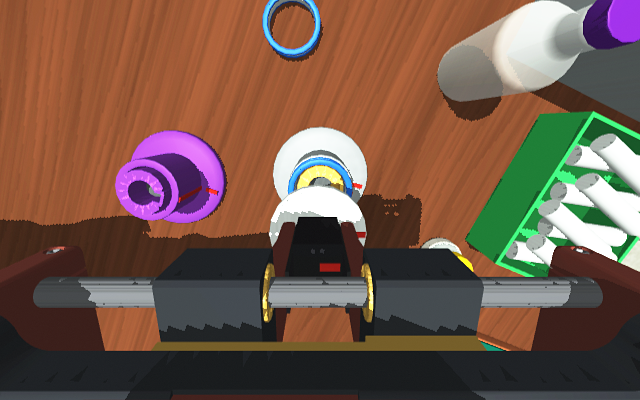

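The spindle is held upright at about (318,235), with its key showing at (360,235) on the image's right. That is tool +y, at yaw 23°, in line with the keyway. Checking the in-hand offset along tool x before lowering.

```bash
python3 - <<'E'
from h import *
s=robot.get_state(); c=cam("wrist"); t=np.array(s["tcp_pos"]); Rt=R.from_euler('xyz',s["tcp_rot"],degrees=True).as_matrix()
im=cv2.imread("pics/w6.png"); hsv=cv2.cvtColor(im,cv2.COLOR_BGR2HSV)
P=lambda x,y,z:np.round(w2px("wrist",t+Rt@np.array([x,y,z]),c),1)
for x in(29,31,33): print(x,"top edge",P(x/1000,0,.0066),"bottom edge",P(x/1000,0,.0146))
print("sides",P(0.0,.031,.0066),P(0,-.031,.0066))
print("column 319 V,S:",[(v,hsv[v,319,2],hsv[v,319,1],hsv[v,319,0]) for v in range(184,200)])
g=[(v,int(hsv[v,300,2])) for v in range(190,204)]; print(g)
row=234; w=np.flatnonzero((hsv[row,:,1]<60)&(hsv[row,:,2]>120)); print(w[(w>250)&(w<390)][[0,-1]])
# grip top edge near (tool x=+12, z=-.0354)
print("grip top near edge",P(.012,0,-.0354),"obs",[(v,hsv[v,319,2]) for v in range(212,222)])
E
```

```text
29 top edge [317.8 189.8] bottom edge [317.8 187. ]
31 top edge [317.8 186.6] bottom edge [317.8 183.9]
33 top edge [317.8 183.4] bottom edge [317.8 180.8]
sides [366.7 234.4] [268.9 234.3]
column 319 V,S: [(184, np.uint8(158), np.uint8(19), np.uint8(80)), (185, np.uint8(173), np.uint8(15), np.uint8(69)), (186, np.uint8(238), np.uint8(6), np.uint8(80)), (187, np.uint8(255), np.uint8(0), np.uint8(0)), (188, np.uint8(255), np.uint8(0), np.uint8(0)), (189, np.uint8(255), np.uint8(0), np.uint8(0)), (190, np.uint8(255), np.uint8(0), np.uint8(0)), (191, np.uint8(255), np.uint8(0), np.uint8(0)), (192, np.uint8(255), np.uint8(0), np.uint8(0)), (193, np.uint8(255), np.uint8(0), np.uint8(0)), (194, np.uint8(255), np.uint8(0), np.uint8(0)), (195, np.uint8(255), np.uint8(0), np.uint8(0)), (196, np.uint8(255), np.uint8(0), np.uint8(0)), (197, np.uint8(255), np.uint8(0), np.uint8(0)), (198, np.uint8(255), np.uint8(0), np.uint8(0)), (199, np.uint8(255), np.uint8(0), np.uint8(0))]
[(190, 255), (191, 255), (192, 255), (193, 255), (194, 255), (195, 255), (196, 255), (197, 255), (198, 255), (199, 255), (200, 255), (201, 255), (202, 255), (203, 255)]
[269 366]
grip top near edge [317.8 244. ] obs [(212, np.uint8(255)), (213, np.uint8(255)), (214, np.uint8(255)), (215, np.uint8(191)), (216, np.uint8(171)), (217, np.uint8(8)), (218, np.uint8(18)), (219, np.uint8(22)), (220, np.uint8(19)), (221, np.uint8(18))]
```

```bash
python3 -m inch '[{"finger_gap":0.015, "sx":4.3, "sy":1.8, "sz":20}, {"finger_gap":0.015, "sx":4.3, "sy":1.8, "sz":40}, {"finger_gap":0.015, "sx":4.3, "sy":1.8, "sz":50}, {"finger_gap":0.015, "sx":4.3, "sy":1.8, "sz":50}, {"finger_gap":0.015, "sx":4.3, "sy":1.8, "sz":50}]'
```

```text
time: 15.4
tcp_pos: [0.518, 0.2747, 0.155]
tcp_rot: [180.0, 0.0, 113.3]
ft_force: [-0.2, -0.7, -2.2]
gripper_width: 0.024
grip_force: 45.0
```

```bash
python3 -m inch '[{"finger_gap":0.015, "sy":-1.3}, {"finger_gap":0.015, "sy":-1.3, "sz":4}, {"finger_gap":0.015, "sy":-1.3, "sz":8}, {"finger_gap":0.015, "sy":-1.3, "sz":12}, {"finger_gap":0.015, "sy":-1.3, "sz":12}]'
python3 -m inch '[{"finger_gap":0.015, "sz":3}, {"finger_gap":0.015, "sz":6}, {"finger_gap":0.015, "sz":8}, {"finger_gap":0.015, "sz":8}]'
```

```text
time: 15.9
tcp_pos: [0.5161, 0.2744, 0.142]
tcp_rot: [-180.0, 0.0, 113.3]
ft_force: [-0.1, -0.1, -2.2]
gripper_width: 0.0236
grip_force: 45.0
time: 16.3
tcp_pos: [0.5165, 0.2744, 0.1343]
tcp_rot: [-180.0, 0.0, 113.3]
ft_force: [-0.3, -0.9, -2.4]
gripper_width: 0.0235
grip_force: 45.0
```

The tip is in the bore with no contact. Lowering the key to face level (TCP z about 0.1276) and past it.

In the tool's units: 0.0075 m is 7.5, 0.006 m is 6.

```bash
python3 -m inch '[{"finger_gap":0.015, "sz":2}, {"finger_gap":0.015, "sz":4}, {"finger_gap":0.015, "sz":6}, {"finger_gap":0.015, "sz":7.5}, {"finger_gap":0.015, "sz":7.5}]'
python3 -m inch '[{"finger_gap":0.015, "sz":1.5}, {"finger_gap":0.015, "sz":3}, {"finger_gap":0.015, "sz":3}]'
```

```text
time: 16.8
tcp_pos: [0.5165, 0.2744, 0.1269]
tcp_rot: [180.0, 0.0, 113.3]
ft_force: [0.4, -0.3, -3.4]
gripper_width: 0.0238
grip_force: 45.0
time: 17.1
tcp_pos: [0.5165, 0.2745, 0.124]
tcp_rot: [180.0, 0.0, 113.3]
ft_force: [1.5, 0.3, -4.3]
gripper_width: 0.0237
grip_force: 45.0
```

```bash
python3 -m inch '[{"finger_gap":0.015, "sz":2}, {"finger_gap":0.015, "sz":4}, {"finger_gap":0.015, "sz":6}, {"finger_gap":0.015, "sz":8}, {"finger_gap":0.015, "sz":10}]'
python3 -m inch '[{"finger_gap":0.015, "sz":2}, {"finger_gap":0.015, "sz":4}, {"finger_gap":0.015, "sz":5}, {"finger_gap":0.015, "sz":5}]'
```

```text
time: 17.6
tcp_pos: [0.5166, 0.2745, 0.1143]
tcp_rot: [180.0, -0.0, 113.3]
ft_force: [0.3, -1.7, 1.9]
gripper_width: 0.024
grip_force: 45.0
time: 18.0
tcp_pos: [0.5166, 0.2745, 0.1091]
tcp_rot: [180.0, 0.0, 113.3]
ft_force: [0.6, -1.3, 2.4]
gripper_width: 0.0236
grip_force: 45.0
```

In the tool's units: 0.002 m is 2, 0.001 m is 1.

```bash
python3 -m inch '[{"finger_gap":0.015, "sz":1}, {"finger_gap":0.015, "sz":2}, {"finger_gap":0.015, "sz":2}]' 55
python3 -m inch '[{"finger_gap":0.015, "sz":1}, {"finger_gap":0.015, "sz":1}, {"finger_gap":0.015, "sz":1}]'
```

```text
time: 18.3
tcp_pos: [0.5166, 0.2745, 0.1076]
tcp_rot: [180.0, -0.0, 113.3]
ft_force: [-1.1, -1.6, 7.7]
gripper_width: 0.0237
grip_force: 55.0
time: 18.6
tcp_pos: [0.5166, 0.2745, 0.1075]
tcp_rot: [180.0, -0.0, 113.3]
ft_force: [-4.3, -1.9, 16.8]
gripper_width: 0.0239
grip_force: 55.0
```

Hard stop at TCP z = 0.1075, against a predicted 0.1076, with the force rising to 17 N: the collar is down on the pulley. One last look while holding.

```bash
python3 -m inch '[{"finger_gap":0.015}, {"finger_gap":0.015}, {"finger_gap":0.015}, {"finger_gap":0.015}, {"finger_gap":0.015}]'
python3 - <<'E'
from h import *
im=robot.get_image("scene"); cv2.imwrite("pics/s9.png",cv2.resize(im[110:270,310:510],(750,600),interpolation=cv2.INTER_CUBIC))
E
```

```text
time: 19.1
tcp_pos: [0.5166, 0.2745, 0.1075]
tcp_rot: [180.0, -0.0, 113.3]
ft_force: [-4.2, -2.9, 16.6]
gripper_width: 0.024
grip_force: 55.0
```

View pics/s9.png

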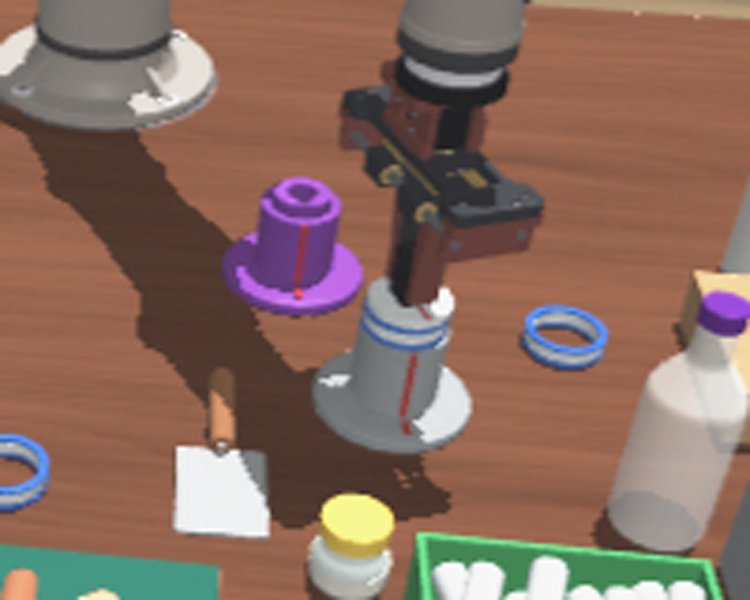

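The crop shows the white collar lying on the blue and silver pulley at (405,310) on the grey stand, with the gripper still holding. The spatula, yellow jar and bottle are where they were. Handing in.

```bash
python3 -c "
from cell import robot
print(robot.hand_in())"
```

```text
the job is handed in; nothing more can be done
None
```

The job is handed in, with no verdict returned: the pulley is on the stand's shoulder, the spindle is keyed into the hub with its collar pushed down on the pulley and still gripped, and nothing else was touched.

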